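Fit the controller board and hold the sensor box shut

ROBOT

A 7-joint arm with a two-finger parallel gripper is mounted at the origin on the work surface. World frame = base frame: x ahead of the robot, y to its left, z up, the work surface at z = 0. Lengths are in m, angles in rad, forces in N, time in s.
With the tool pointing down it reaches from about 0.4 to 0.85 m from the base axis. Payload 10.4 kg.
Tool frame: the origin (TCP) lies on the centre line of the jaws, within the pads' length; the fingertips stand 14 mm ahead of it and the grasp point (between the pads) lies 5 mm behind it (manip.tip_reach is the distance from the TCP to the fingertips, in m); z points along the fingers, y is the line along which they close (so a half turn about z gives the same grasp; the last joint's range is limited). The gripper opens to 85 mm and grips with 20 to 120 N. Pads are 22 mm wide; open, the fingers measure 114 mm over their backs; the gripper's body (76 mm by 85 mm) begins 54 mm behind the grasp point. The pads swing forward as they close: fully open they stand 13 mm farther back than shut.
Start: joints at [1.086, 0.332, -0.065, 1.46, 0.022, 1.35, -0.088], TCP at [0.278, -0.56, 0.245] pointing down, gripper open.
Joint ranges: [-2.6, 2.6], [-0.5, 2.12], [-1.47, 1.34], [0.16, 2.42], [-1.27, 4.41], [0.06, 2.06], [-2.6, 2.6]. Speed limits (rad/s): [2.22, 2.22, 2.79, 2.79, 3.14, 3.14, 3.14].

INTERFACE

Orientations are given as a unit quaternion [x, y, z, w].
In Python, from workcell import manip gives the robot as it stands.
- The arm moves only by the shell command python3 -m pendant 'ROWS' [FORCE]. ROWS is JSON, a list of rows, each a list of 7 numbers: the shift along the tool's x, y, z in units of 50 mm (1.0 is 50 mm), then the turn, a rotation vector about the tool's x, y, z in units of 8 degrees (1.0 is 8 degrees), then the opening, from -1 (shut) to 1 (fully open), so that 0 is half open. In form: [[dx, dy, dz, ax, ay, az, jaw], ...]. A call has exactly 10 rows; each row is the pose to reach, as a shift and turn from the pose commanded when the call began, along the tool's axes at that moment; what a row does not reach only later rows make up. A row lasts 1/8 s, in which the tool goes at most 62.5 mm and 10.7 degrees, less where a joint would pass 70% of its speed; a pose out of reach is approached as far as the arm can. A call with a gripper value outside its range is refused whole. The fingers move at their own pace and stop on an object; FORCE is the grip in N (left out, the last holds). Time passes only in rows, so rows that repeat a pose let the fingers close, or fill a call up. It gives the time, the measured TCP pose, the force, the opening and the grip force at its end, in the units of the state.
- manip.get_obs(): the state, without advancing time (a new reading comes with each control period).
- manip.camera(name): name is "side" or "top" or "wrist"; returns (picture, depth): 400x640x3 uint8, red, green, blue; 400x640 float32, m along the optical axis (not along the pixel's ray), 0 where there is no reading.
- manip.get_calibration(name): a dict with "fx", "fy", "cx", "cy" (pixels), "D" ([k1, k2, p1, p2, k3] as OpenCV has them; the pictures are not rectified), "xyz" and "orientation" of the camera in the world. Camera axes: x right, y up, looking along -z (the intrinsics and any distortion apply to the point x, -y, -z); pixel columns grow to the right and rows downward; lengths in m; the calibration is good to about 2 mm. A picture is of the moment at which its call begins: read the wrist's pose just before it. get_calibration takes no time and is no camera call; for the wrist camera it gives the pose at the moment of the call.
- manip.hand_in(): hands the job in; it is judged then, once.
Trained networks look in the newest picture that a camera, given by its name, has taken for a name from the list of things; names that differ only in an ending like _2 or _b are one class to them, and where a whole thing is asked for, a point or a joint stands for the part that bears it (a point fixed in the world has none). Each returns a list of dicts, best first, with "p" (0 to 1); they miss things now and then, are a little off and sometimes report something else, mostly with a low value. They report only what shows in the picture. A call takes as long as a camera call.
- manip.find_in(thing, camera): "box" ([left, top, right, bottom] in pixels, round what is visible of it).
- manip.trace(thing, camera): "pixels" (400x640 bool, what is visible of it) and "box" ([left, top, right, bottom] in pixels, round what is visible of it).
- manip.tip_of(thing, camera): "pixel" ([column, row] in pixels: a listed point, or the origin of a listed thing).
The state is a dict: "clock": time; "joint_pos": joint angles; "joint_velocities": joint speeds; "tau": joint torques, N m; "position": TCP position; "ee_rot": TCP orientation; "ft_force": force on the tool from outside, world axes, zero at the start; "torque": the same for the moment, N m; "grip_width": opening from 0.0 (shut) to 1.0 (fully open); "grasp_force": force on a finger pad.
Only numpy, scipy, OpenCV 4.12 (cv2) and the standard library are available. Lean on these libraries where they do the work, as an engineer would, in place of code of your own. Each camera call takes 0.05 s, during which the arm holds its last target. There are 200 camera calls.

TASK

Take the green circuit board with the orange terminal block out of the rack and slide it down into the guide slot of the grey lower box half in the vise until it is fully home, and let go of it. Then fit the upper box half over it on the two steel dowels and press it down until the rubber seal is squeezed and the two halves meet. Finish while still holding the box pressed shut, ready for its screws; leave the spare board, tape and screwdriver as they are.

Things in the scene. Friction and masses are not known exactly. Their poses are not given: they have to be found in the camera images.
- housing: Lower half of a light grey plastic box, fixed in a low blue bench vise: 110 x 56 x 30 mm (x, y, z), walls 4 mm, open on top, solid end blocks beyond x = +-37. Origin: centre of its underside, 12 mm above the bench; x along the long side. The vise jaws hold its two ends, up to z = 22; the vise's spindle and T handle reach 118 mm out at the -x end, below z = 25.
- slot (a point): Middle of the floor of the board slot in the lower half (4 mm above its underside); axes as the lower half. Black nylon guides at both ends form one upright slot along x: 5 mm wide (y), 74 mm long (x). Above the slot floor it is straight up to 18 mm, then flares to 12 mm wide at 25 mm. The rim is 26 mm above the slot floor, the free seal 30 mm.
- parting (a point): Centre of the lower half's parting plane (top of its walls, 30 mm above its underside); axes as the lower half. Two upright steel dowels, 6 mm diameter, stand at x = -47 and +47, y = 0 and rise 12 mm above this plane, the last 3 mm tapered. Box closed: the upper half's origin lies on this point.
- seal (a joint): Springy black rubber seal, a frame 84 x 54 mm in the rim of the lower half. 0: free, its top 4 mm above the parting plane; 0.004 (m): squeezed level with that plane, the halves meet. Yields from 3 N, takes 11 N when the halves meet (2 N per mm). The upper half's own weight does not squeeze it; it springs back when let go.
- cover: Upper half of the box, light grey, loose, hollow, lying on the bench rim down, as it is fitted: 110 x 56 x 40 mm (x, y, z), about 0.14 kg. Origin: centre of its rim plane (underside). Ceiling 36 mm above the rim. At x = -47 and +47, y = 0 holes of 8 mm diameter, 16 mm deep, open downwards with a 2 mm chamfer. Flat outer sides 56 mm apart to grip. Fits either way round.
- board: Green circuit board on edge in the rack: 3 mm thick (its y), 68 mm long (x) up to z = 24, 58 mm above that, top at z = 52; about 0.06 kg. Origin: centre of its lower edge. An orange terminal block 34 x 12 x 18 mm (x, y, z) sits astride the upper edge from z = 38 to 56: grip it there, across its 12 mm. Fits either way round.
- rack: Black slotted board rack fixed to the bench, 92 x 104 x 34 mm. Origin: centre of its underside. Four slots along its x, 5 mm wide, at y = -39, -13, 13 and 39 mm; slot floors at z = 8, teeth up to z = 28, end walls up to z = 34. The green board and the spare board stand in the two outer slots, either way.
- spare_board: Blue spare circuit board with a white connector on top, of the same outline as the green one, in the other outer slot of the rack. Leave it there. Origin: centre of the lower edge.
- tape: Roll of red tape lying flat, 62 mm across, 18 mm high. Leave it. Origin: centre of its underside.
- screwdriver: Screwdriver with a yellow handle, 160 mm long, lying on the bench. Leave it. Origin: about its middle, x along it.

How it is judged:
By the outcome, as a careful person would: the job done as asked, in the order asked, and still so for the second after the job is handed in, while the arm keeps its last pose, push and grip.
It also fails if it takes over 54 s, if anything falls off the work surface, if the arm or the gripper's body presses on something with over 40 N, if the wrist force passes 120 N, or if a joint passes its speed limit or range.

## Working session

There is one attempt and no reset: what is moved stays moved. The work goes in short steps, Python scripts to look and compute and a shell command to move; the robot and the scene stay as the last step left them, time stands still between calls to the robot, and variables do not carry over. Pictures are saved under pics/ and viewed, at most 10 in all, crops included, and the job is handed in when it is done.

```bash
ls; mkdir -p pics; cat > h.py <<'E'
import numpy as np, cv2
from scipy.spatial.transform import Rotation as R
from workcell import manip
def cal(n):
    c=manip.get_calibration(n); K=np.array([[c['fx'],0,c['cx']],[0,c['fy'],c['cy']],[0,0,1.]])
    return K,np.array(c['D'],float),np.array(c['xyz']),R.from_quat(c['orientation']).as_matrix()
def rays(c,px):
    K,D,t,M=c
    u=cv2.undistortPoints(np.array(px,float).reshape(-1,1,2),K,D).reshape(-1,2)
    return np.c_[u[:,0],-u[:,1],-np.ones(len(u))]@M.T
def on_z(c,px,z):
    d=rays(c,px); return c[2]+d*((z-c[2][2])/d[:,2])[:,None]
def at_depth(c,px,dep):
    return c[2]+rays(c,px)*np.asarray(dep)[:,None]
def cloud(c,mask,dep):
    r,q=np.nonzero(mask&(dep>0)); return at_depth(c,np.c_[q,r],dep[r,q])
def save(n,pic): cv2.imwrite('pics/'+n+'.png',pic[:,:,::-1])
E
python3 - <<'E'
from h import *
np.set_printoptions(precision=4,suppress=True)
o=manip.get_obs(); print(o['clock'],o['position'],o['ee_rot'],o['ft_force'],o['grip_width'])
for n in ['top','side']:
    c=cal(n);pic,dep=manip.camera(n); save(n+'0',pic); np.savez(n+'0',pic=pic,dep=dep)
    print(n,c[2],-c[2+1][:,2])
    for t in ['housing','cover','board','rack','spare_board','tape','screwdriver']:
        L=manip.trace(t,n)
        for d in L[:2]:
            P=cloud(c,d['pixels'],dep); 
            if len(P)==0: print(t,d['p'],d['box'],'nodepth');continue
            top=P[P[:,2]>np.percentile(P[:,2],95)-.004]
            print(t,round(d['p'],2),np.round(d['box']),len(P),np.percentile(P,[2,98],axis=0).round(3).tolist(),'top',top.mean(0).round(4), cv2.minAreaRect((top[:,:2]*1000).astype(np.float32)))
E
```

```text
pics
0.0 [ 0.2783 -0.5592  0.2445] [ 0.9735  0.2288 -0.0002 -0.0007] [ 0.1029 -0.4927 -0.0574] 0.9993588599885332
top [0.557  0.0022 0.9993] [ 0.0615  0.0043 -0.9981]
housing 0.93 [305. 232. 336. 285.] 1301 [[0.457, -0.022, 0.011], [0.561, 0.041, 0.048]] top [0.5089 0.0094 0.0446] ((509.3671569824219, 9.752525329589844), (109.96064758300781, 55.42704772949219), 11.438638687133789)
cover 0.88 [195. 231. 232. 282.] 1433 [[0.462, 0.219, 0.005], [0.57, 0.286, 0.043]] top [0.5161 0.2546 0.0401] ((516.3065185546875, 255.0211181640625), (57.40048599243164, 110.91590118408203), 78.06436157226562)
board 0.67 [304. 233. 335. 286.] 1292 [[0.455, -0.022, 0.012], [0.561, 0.041, 0.048]] top [0.5089 0.0096 0.0446] ((509.34185791015625, 9.809982299804688), (109.98949432373047, 55.36927795410156), 11.243515968322754)
board 0.56 [415. 239. 425. 264.] 221 [[0.488, -0.212, 0.009], [0.547, -0.199, 0.066]] top [ 0.52   -0.206   0.0638] ((523.4061279296875, -205.5933837890625), (41.117584228515625, 11.62771224975586), 6.744032382965088)
rack 0.65 [409. 223. 459. 272.] 1381 [[0.481, -0.29, 0.004], [0.57, -0
[... 1676 characters left out ...]
36, 13.037020683288574), 6.139144420623779)
rack 0.58 [314. 284. 379. 347.] 1775 [[0.473, -0.299, 0.005], [0.565, -0.203, 0.035]] top [ 0.5167 -0.2496  0.0329] ((521.2071533203125, -246.07763671875), (87.64405822753906, 101.39476776123047), 6.870548725128174)
spare_board 0.66 [351. 310. 372. 334.] 273 [[0.497, -0.291, 0.011], [0.556, -0.269, 0.066]] top [ 0.525  -0.284   0.0637] ((527.20361328125, -283.52947998046875), (41.008670806884766, 12.006092071533203), 7.0433735847473145)
screwdriver 0.51 [307. 151. 359. 166.] 271 [[0.69, 0.122, -0.001], [0.828, 0.174, 0.026]] top [0.7949 0.1406 0.0235] ((794.425048828125, 141.19998168945312), (20.72895050048828, 77.58304595947266), 76.8705825805664)
```

```bash
python3 - <<'E'
import cv2
a=cv2.imread('pics/side0.png')[130:370,200:440]
cv2.imwrite('pics/v1.png',cv2.resize(a,(600,600),interpolation=cv2.INTER_CUBIC))
E
```

```text
(no output)
```

View pics/v1.png

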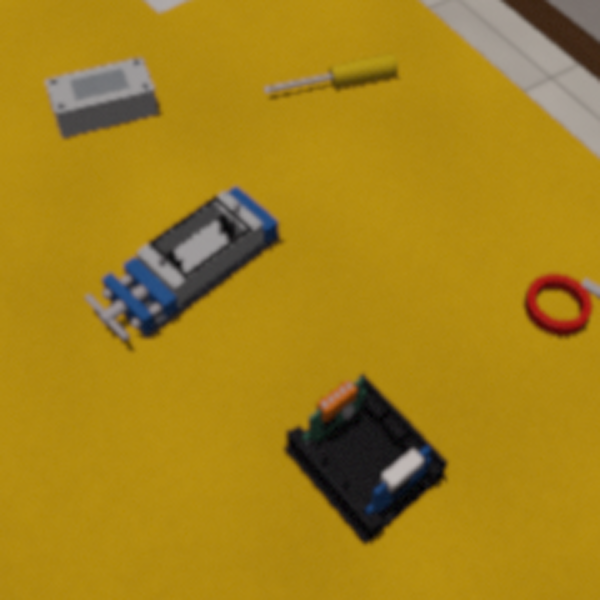

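```bash
cat >> h.py <<'E'
np.set_printoptions(precision=4,suppress=True)
def go(xyz,yaw_deg):
    "shift and turn, in pendant units, from the measured pose to tool-down at xyz with tool x at yaw"
    o=manip.get_obs(); Q=R.from_quat(o['ee_rot']); y=np.radians(yaw_deg)
    T=R.from_matrix(np.array([[np.cos(y),np.sin(y),0],[np.sin(y),-np.cos(y),0],[0,0,-1]]))
    d=Q.inv().apply(np.array(xyz)-o['position'])/.05
    r=np.degrees((Q.inv()*T).as_rotvec())/8
    print('pos',o['position'],'yaw',np.degrees(np.arctan2(*Q.as_matrix()[1::-1,0])),'move',d.round(3),r.round(3))
E
python3 -c "
from h import *
go((.515,-.206,.2),6.7)"
```

```text
pos [ 0.2785 -0.5596  0.2454] yaw 26.458168352164595 move [ 7.385 -4.223  0.907] [ 0.001 -0.     2.47 ]
```

```bash
python3 -m pendant '[[7.38,-4.22,0.9,0,0,2.47,0.2],[7.38,-4.22,0.9,0,0,2.47,0.2],[7.38,-4.22,0.9,0,0,2.47,0.2],[7.38,-4.22,0.9,0,0,2.47,0.2],[7.38,-4.22,0.9,0,0,2.47,0.2],[7.38,-4.22,0.9,0,0,2.47,0.2],[7.38,-4.22,0.9,0,0,2.47,0.2],[7.38,-4.22,0.9,0,0,2.47,0.2],[7.38,-4.22,0.9,0,0,2.47,0.2],[7.38,-4.22,0.9,0,0,2.47,0.2]]' 40
cat > look.py <<'E'
import sys
from h import *
n,zs=sys.argv[1],sys.argv[2:]
c=cal('wrist');pic,dep=manip.camera('wrist');save(n,pic);np.savez(n,pic=pic,dep=dep)
print('cam',c[2],-c[3][:,2])
for t in zs:
    for d in manip.trace(t,'wrist')[:2]:
        P=cloud(c,d['pixels'],dep)
        if len(P)<20: print(t,d['p'],d['box'],len(P));continue
        top=P[P[:,2]>np.percentile(P[:,2],95)-.004]
        print(t,round(d['p'],2),np.round(d['box']),len(P),np.percentile(P,[2,98],axis=0).round(3).tolist(),'top',top.mean(0).round(4),cv2.minAreaRect((top[:,:2]*1000).astype(np.float32)))
E
python3 look.py w1 board rack spare_board; python3 -c "
from h import *
go((.519,-.206,.15),6.7)"
```

```text
clock: 2.05
position: [0.5142, -0.2078, 0.2005]
ee_rot: [0.998, 0.057, 0.0, 0.0]
ft_force: [-0.1, 0.3, -0.3]
grip_width: 0.602
grasp_force: 0.0
cam [ 0.5824 -0.2002  0.3296] [-0.2699 -0.0323 -0.9624]
board 0.9 [310. 141. 331. 217.] 701 [[0.493, -0.214, 0.008], [0.55, -0.2, 0.066]] top [ 0.5186 -0.2071  0.0646] ((517.8024291992188, -207.29124450683594), (35.43885803222656, 10.920188903808594), 6.246103763580322)
rack 0.96 [308. 124. 410. 220.] 7280 [[0.481, -0.289, 0.007], [0.57, -0.195, 0.035]] top [ 0.5264 -0.2442  0.0344] ((523.330810546875, -245.96151733398438), (85.46480560302734, 103.14427947998047), 6.608532428741455)
pos [ 0.5145 -0.207   0.2005] yaw 6.619144763388712 move [ 0.092 -0.011  1.009] [ 0.002 -0.001 -0.01 ]
```

View pics/w1.png

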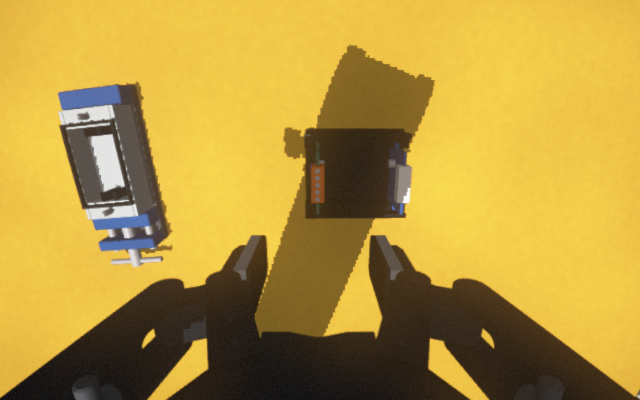

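```bash
python3 -m pendant '[[0.08,0,0.8,0,0,0,0],[0.08,0,1.6,0,0,0,0],[0.08,0,2.3,0,0,0,0],[0.08,0,2.7,0,0,0,0],[0.08,0,2.95,0,0,0,0],[0.08,0,2.95,0,0,0,0],[0.08,0,2.95,0,0,0,-0.9],[0.08,0,2.95,0,0,0,-0.9],[0.08,0,2.95,0,0,0,-0.9],[0.08,0,2.95,0,0,0,-0.9]]' 40
```

```text
clock: 3.5
position: [0.5195, -0.2062, 0.0539]
ee_rot: [0.998, 0.058, 0.001, 0.001]
ft_force: [-1.3, -0.5, 6.8]
grip_width: 0.131
grasp_force: 40.9
```

```bash
python3 -m pendant '[[0,0,-0.4,0,0,0,-0.9],[0,0,-1.2,0,0,0,-0.9],[0,0,-2.2,0,0,0,-0.9],[0.05,-0.6,-2.6,0,0,-0.1,-0.9],[0.1,-1.5,-2.6,0,0,-0.2,-0.9],[0.2,-2.5,-2.6,0,0,-0.4,-0.9],[0.3,-3.4,-2.6,0,0,-0.6,-0.9],[0.3,-4.0,-2.6,0,0,-0.6,-0.9],[0.3,-4.31,-2.6,0,0,-0.6,-0.9],[0.3,-4.31,-2.6,0,0,-0.6,-0.9]]'
python3 look.py w2 housing board seal; python3 - <<'E'
from h import *
go((.509,.0098,.15),11.4)
c=cal('wrist')
for t,z in [('slot',.016),('parting',.042)]:
    for d in manip.tip_of(t,'wrist')[:2]: print(t,d['p'],d['pixel'],on_z(c,[d['pixel']],z))
E
```

```text
clock: 4.75
position: [0.5086, 0.0103, 0.1829]
ee_rot: [0.995, 0.101, 0.0, 0.0]
ft_force: [0.5, -0.8, -0.7]
grip_width: 0.134
grasp_force: 40.0
cam [0.5758 0.0238 0.3121] [-0.266  -0.0552 -0.9624]
housing 0.91 [289. 126. 354. 242.] 5871 [[0.468, -0.022, 0.015], [0.563, 0.04, 0.047]] top [0.5244 0.0107 0.046 ] ((510.6000671386719, 8.216442108154297), (105.8160400390625, 55.57094955444336), 11.205483436584473)
housing 0.41 [292. 140. 352. 237.] 859 [[0.465, -0.024, 0.043], [0.553, 0.04, 0.048]] top [0.5158 0.0083 0.0463] ((508.8421630859375, 7.902702331542969), (83.8163833618164, 54.11335754394531), 11.291398048400879)
board 0.68 [304. 176. 334. 327.] 2852 [[0.482, 0.003, 0.152], [0.539, 0.018, 0.195]] top [0.5086 0.0101 0.1936] ((507.76556396484375, 9.93655014038086), (57.131744384765625, 11.617504119873047), 11.673108100891113)
seal 0.89 [291. 142. 352. 236.] 885 [[0.465, -0.023, 0.038], [0.553, 0.04, 0.048]] top [0.5171 0.01   0.0463] ((508.8422546386719, 7.903415679931641), (83.81829833984375, 54.111873626708984), 11.29460334777832)
pos [0.5087 0.0085 0.1827] yaw 11.377052492572249 move [ 0.011 -0.025  0.654] [ 0.003  0.001 -0.003]
parting 0.96 [320.3, 185.9] [[0.5108 0.0061 0.042 ]]
```

View pics/w2.png

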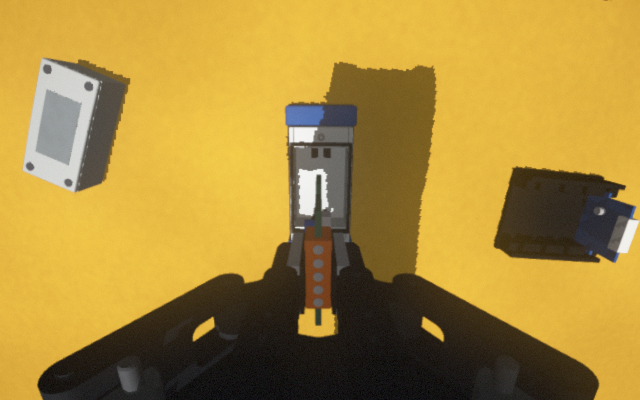

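```bash
python3 -m pendant '[[0.01,0.04,0.4,0,0,0,-0.9],[0.01,0.04,0.9,0,0,0,-0.9],[0.01,0.04,1.3,0,0,0,-0.9],[0.01,0.04,1.6,0,0,0,-0.9],[0.01,0.04,1.7,0,0,0,-0.9],[0.01,0.04,1.7,0,0,0,-0.9],[0.01,0.04,1.7,0,0,0,-0.9],[0.01,0.04,1.7,0,0,0,-0.9],[0.01,0.04,1.7,0,0,0,-0.9],[0.01,0.04,1.7,0,0,0,-0.9]]'
python3 look.py w3 housing board seal; python3 - <<'E'
from h import *
go((.509,.0079,.062),11.3)
c=cal('wrist')
for t,z in [('slot',.016),('parting',.042),('board',.05)]:
    for d in manip.tip_of(t,'wrist')[:2]: print(t,d['p'],d['pixel'],on_z(c,[d['pixel']],z))
cv2.imwrite('pics/v3.png',cv2.resize(cv2.imread('pics/w3.png')[0:300,200:440],(480,600),interpolation=cv2.INTER_CUBIC))
E
```

```text
clock: 6.3
position: [0.5095, 0.0081, 0.0979]
ee_rot: [0.995, 0.1, 0.0, 0.0]
ft_force: [0.3, 0.2, -0.6]
grip_width: 0.129
grasp_force: 39.9
cam [0.5768 0.0216 0.2271] [-0.2659 -0.0548 -0.9624]
housing 0.56 [274. 133. 366. 248.] 8713 [[0.49, -0.018, 0.015], [0.564, 0.041, 0.052]] top [0.538  0.0135 0.0478] ((528.5164184570312, 11.680986404418945), (69.84685516357422, 55.417179107666016), 11.66428279876709)
board 0.64 [305. 174. 337. 327.] 2697 [[0.485, 0.001, 0.072], [0.539, 0.016, 0.11]] top [0.5096 0.0079 0.1086] ((510.56182861328125, 8.101588249206543), (53.39289093017578, 11.371339797973633), 11.28126335144043)
seal 0.73 [272. 156. 360. 249.] 1368 [[0.493, -0.019, 0.042], [0.553, 0.041, 0.048]] top [0.5319 0.0123 0.0465] ((522.3527221679688, 10.594892501831055), (57.27220153808594, 54.78785705566406), 11.730840682983398)
pos [0.5094 0.0082 0.0978] yaw 11.502592615847634 move [-0.01   0.004  0.716] [0.    0.    0.025]
slot 0.66 [317.7, 209.3] [[0.5083 0.0076 0.016 ]]
parting 0.69 [612.1, 240.8] [[ 0.5344 -0.1981  0.042 ]]
parting 0.55 [320.3, 219.6] [[0.5102 0.0063 0.042 ]]
board 0.8 [317.2, 228.2] [[0.5071 0.0077 0.05  ]]
```

View pics/v3.png

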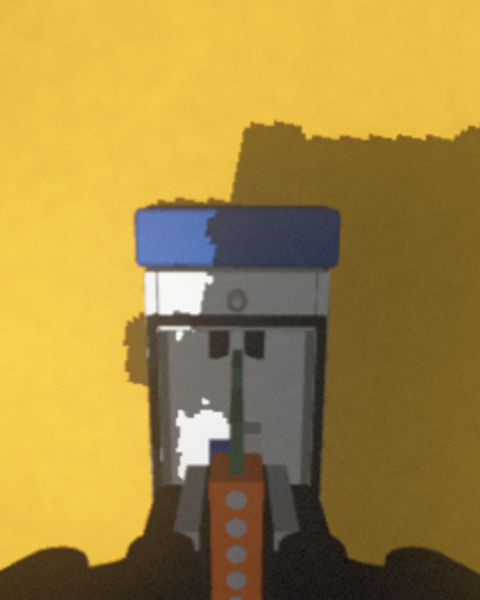

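```bash
python3 -m pendant '[[0,0,0.1,0,0,0,-0.9],[0,0,0.2,0,0,0,-0.9],[0,0,0.3,0,0,0,-0.9],[0,0,0.4,0,0,0,-0.9],[0,0,0.5,0,0,0,-0.9],[0,0,0.6,0,0,0,-0.9],[0,0,0.66,0,0,0,-0.9],[0,0,0.72,0,0,0,-0.9],[0,0,0.74,0,0,0,-0.9],[0,0,0.74,0,0,0,-0.9]]'
```

```text
clock: 7.9
position: [0.5096, 0.0082, 0.0618]
ee_rot: [0.995, 0.1, 0.0, 0.0]
ft_force: [-6.3, 0.2, 14.2]
grip_width: 0.132
grasp_force: 42.0
```

```bash
python3 -m pendant '[[0,0,0,0,0,0,-0.3],[0,0,0,0,0,0,-0.3],[0,0,0,0,0,0,-0.3],[0,0,-0.2,0,0,0,-0.3],[0,0,-0.6,0,0,0,-0.3],[-0.2,0,-1.4,0,0,0,-0.3],[-0.6,0,-2.4,0,0,0,0],[-0.6,0,-3,0,0,0,0.5],[-0.6,0,-3,0,0,0,0.9],[-0.6,0,-3,0,0,0,0.9]]'
python3 look.py w4 housing board cover; python3 - <<'E'
from h import *
go((.515,.2537,.2),-12)
cv2.imwrite('pics/v4.png',cv2.resize(cv2.imread('pics/w4.png')[60:260,0:400],(800,400),interpolation=cv2.INTER_CUBIC))
E
```

```text
clock: 9.15
position: [0.4798, 0.0022, 0.2106]
ee_rot: [0.995, 0.1, -0.0, 0.0]
ft_force: [0.4, -0.2, -0.6]
grip_width: 0.952
grasp_force: 0.0
cam [0.5472 0.0156 0.3397] [-0.2664 -0.0549 -0.9623]
housing 0.58 [289.  93. 350. 210.] 5861 [[0.456, -0.023, 0.015], [0.561, 0.04, 0.048]] top [0.509  0.0077 0.0461] ((508.6329040527344, 7.826320648193359), (108.96624755859375, 55.59070587158203), 11.233284950256348)
board 0.69 [309. 116. 328. 188.] 690 [[0.479, -0.001, 0.017], [0.537, 0.016, 0.074]] top [0.5086 0.0083 0.0725] ((511.6080017089844, 8.949368476867676), (45.11381912231445, 10.753880500793457), 11.505956649780273)
cover 0.91 [ 40.  26. 139. 154.] 8637 [[0.463, 0.216, 0.004], [0.57, 0.282, 0.042]] top [0.5187 0.2517 0.0404] ((516.35107421875, 253.33917236328125), (58.08623504638672, 110.58116149902344), 78.31491088867188)
pos [0.4796 0.0022 0.2099] yaw 11.50835746278028 move [ 1.697 -4.787  0.198] [-0.002  0.012  2.939]
```

View pics/v4.png

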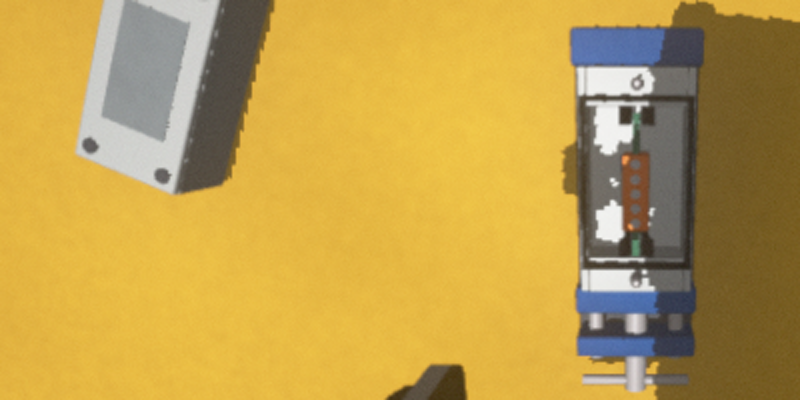

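```bash
python3 -m pendant '[[0.3,-0.9,0.2,0,0,0.5,1],[0.7,-2,0.2,0,0,1.2,1],[1.1,-3.1,0.2,0,0,2,1],[1.5,-4.2,0.2,0,0,2.92,1],[1.7,-4.79,0.2,0,0,2.92,1],[1.7,-4.79,0.2,0,0,2.92,1],[1.7,-4.79,0.2,0,0,2.92,1],[1.7,-4.79,0.2,0,0,2.92,1],[1.7,-4.79,0.2,0,0,2.92,1],[1.7,-4.79,0.2,0,0,2.92,1]]' 100
python3 look.py w5 cover;  python3 -c "
from h import *
go((.516,.253,.018),-11.7)"
```

```text
clock: 10.6
position: [0.5158, 0.2532, 0.2009]
ee_rot: [0.995, -0.104, 0.0, 0.0]
ft_force: [-0.1, -0.6, 0.0]
grip_width: 0.999
grasp_force: 0.0
cam [0.5829 0.2389 0.3301] [-0.2654  0.055  -0.9626]
cover 0.61 [284. 122. 349. 236.] 6411 [[0.465, 0.222, 0.029], [0.571, 0.286, 0.042]] top [0.5193 0.2534 0.0406] ((516.3361206054688, 253.96798706054688), (56.10298538208008, 109.83683013916016), 78.04479217529297)
pos [0.5157 0.2536 0.2009] yaw -11.879307254886639 move [0.008 0.01  3.658] [ 0.    -0.002 -0.022]
```

View pics/w5.png

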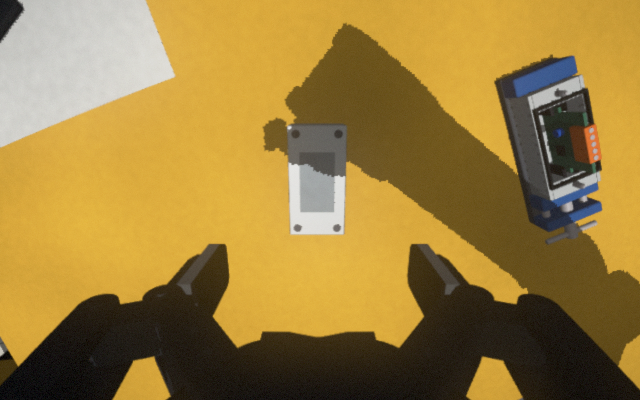

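```bash
python3 -m pendant '[[0.01,0,0.9,0,0,0,1],[0.01,0,1.9,0,0,0,1],[0.01,0,2.7,0,0,0,1],[0.01,0,3.2,0,0,0,1],[0.01,0,3.5,0,0,0,1],[0.01,0,3.65,0,0,0,1],[0.01,0,3.65,0,0,0,1],[0.01,0,3.65,0,0,0,-0.5],[0.01,0,3.65,0,0,0,-0.5],[0.01,0,3.65,0,0,0,-0.5]]' 100
python3 -m pendant '[[0,0,0,0,0,0,-0.5],[0,0,0,0,0,0,-0.5],[0,0,-0.3,0,0,0,-0.5],[0,0,-0.9,0,0,0,-0.5],[0,0,-1.7,0,0,0,-0.5],[0,0,-2.4,0,0,0,-0.5],[0,0,-2.6,0,0,0,-0.5],[0,0,-2.6,0,0,0,-0.5],[0,0,-2.6,0,0,0,-0.5],[0,0,-2.6,0,0,0,-0.5]]' 100
python3 look.py w6 cover;  python3 -c "
from h import *
go((.5087,.0079,.148),11.3)"
```

```text
clock: 11.95
position: [0.5169, 0.2541, 0.0195]
ee_rot: [0.995, -0.103, 0.001, -0.0]
ft_force: [-0.9, -0.1, 6.9]
grip_width: 0.64
grasp_force: 106.1
clock: 13.2
position: [0.5155, 0.2534, 0.1471]
ee_rot: [0.995, -0.103, -0.001, 0.0]
ft_force: [0.2, 0.2, -1.3]
grip_width: 0.638
grasp_force: 105.5
cam [0.583  0.2391 0.2761] [-0.2677  0.0543 -0.962 ]
cover 0.72 [240. 138. 398. 341.] 27232 [[0.495, 0.219, 0.146], [0.572, 0.278, 0.169]] top [0.5351 0.2489 0.1681] ((529.572265625, 250.02337646484375), (56.1246452331543, 81.45443725585938), 78.09722137451172)
pos [0.5158 0.2536 0.1475] yaw -11.85356589463849 move [ 0.871  4.837 -0.008] [ 0.003  0.009 -2.894]
```

```bash
python3 -m pendant '[[0.1,0.6,0,0,0,-0.3,-0.5],[0.3,1.5,0,0,0,-0.9,-0.5],[0.5,2.5,0,0,0,-1.5,-0.5],[0.6,3.4,0,0,0,-2.2,-0.5],[0.8,4.3,0,0,0,-2.9,-0.5],[0.875,4.7,0,0,0,-2.9,-0.5],[0.875,4.835,0,0,0,-2.9,-0.5],[0.875,4.835,0,0,0,-2.9,-0.5],[0.875,4.835,0,0,0,-2.9,-0.5],[0.875,4.835,0,0,0,-2.9,-0.5]]' 100
python3 look.py w7 cover housing seal;  python3 - <<'E'
from h import *
go((.509,.008,.102),11.3)
pic,dep=manip.camera('side'); save('s7',pic); c=cal('side')
for t in ['housing','cover']:
    for d in manip.trace(t,'side')[:1]:
        P=cloud(c,d['pixels'],dep); top=P[P[:,2]>np.percentile(P[:,2],95)-.004]
        print(t,d['p'],d['box'],top.mean(0),cv2.minAreaRect((top[:,:2]*1000).astype(np.float32)))
E
```

```text
clock: 14.55
position: [0.5092, 0.0092, 0.1483]
ee_rot: [0.995, 0.1, 0.0, -0.0]
ft_force: [0.6, 0.2, -1.5]
grip_width: 0.641
grasp_force: 105.6
cam [0.5766 0.0225 0.2775] [-0.2662 -0.0542 -0.9624]
housing 0.7 [283. 130. 360. 142.] 902 [[0.552, -0.008, 0.031], [0.567, 0.044, 0.13]] top [0.5622 0.0229 0.1294] ((562.5294189453125, 21.192138671875), (0.2702000141143799, 28.132442474365234), 11.306139945983887)
pos [0.5092 0.0085 0.1483] yaw 11.370270816511313 move [-0.007  0.008  0.926] [ 0.    -0.001  0.009]
housing 0.57 [257.6, 204.1, 309.3, 249.5] [0.5022 0.0031 0.0454] ((505.8748779296875, 7.6459808349609375), (108.77130126953125, 56.24518585205078), 12.441383361816406)
cover 0.83 [250.4, 181.3, 305.8, 220.1] [0.4804 0.0024 0.1686] ((496.2663879394531, -6.43695068359375), (78.67742156982422, 109.64212799072266), 52.719425201416016)
```

View pics/w7.png

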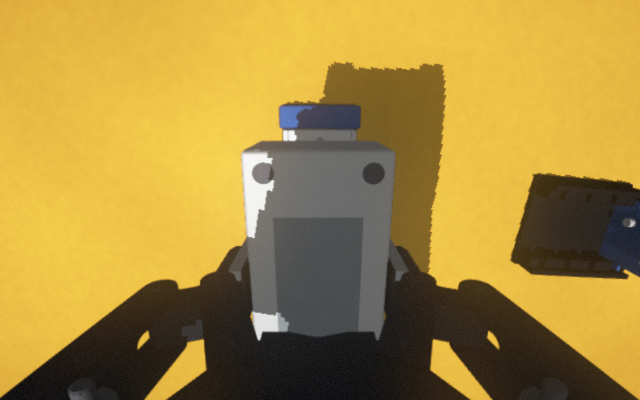

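```bash
python3 -m pendant '[[-0.01,0.01,0.3,0,0,0,-0.5],[-0.01,0.01,0.7,0,0,0,-0.5],[-0.01,0.01,1.0,0,0,0,-0.5],[-0.01,0.01,1.2,0,0,0,-0.5],[-0.01,0.01,1.35,0,0,0,-0.5],[-0.01,0.01,1.42,0,0,0,-0.5],[-0.01,0.01,1.48,0,0,0,-0.5],[-0.01,0.01,1.54,0,0,0,-0.5],[-0.01,0.01,1.58,0,0,0,-0.5],[-0.01,0.01,1.58,0,0,0,-0.5]]' 100
python3 look.py w8 cover housing;  python3 - <<'E'
from h import *
go((.509,.008,.061),11.3); print(manip.get_obs()['ft_force'],manip.get_obs()['torque'])
E
```

```text
clock: 16.15
position: [0.5088, 0.0075, 0.0693]
ee_rot: [0.995, 0.099, 0.0, 0.0]
ft_force: [-0.1, -0.1, -1.3]
grip_width: 0.638
grasp_force: 105.6
cam [0.5762 0.0208 0.1984] [-0.2664 -0.054  -0.9624]
cover 0.65 [239. 142. 398. 338.] 27170 [[0.488, -0.018, 0.069], [0.565, 0.04, 0.092]] top [0.5284 0.0111 0.0904] ((522.9526977539062, 10.076435089111328), (80.92886352539062, 56.22998809814453), 11.361608505249023)
housing 0.66 [262. 135. 373. 141.] 485 [[0.557, -0.008, 0.029], [0.568, 0.044, 0.044]] top [0.5625 0.0163 0.0422] ((562.093505859375, 18.271190643310547), (1.1702146530151367, 54.58545684814453), 11.331440925598145)
pos [0.5089 0.0075 0.0694] yaw 11.33957777052186 move [ 0.003 -0.009  0.169] [ 0.001 -0.002  0.005]
[ 0.3779 -1.0085 -1.3953] [ 0.0425 -0.0114  0.0603]
```

```bash
python3 -m pendant '[[0,0,0.03,0,0,0,-0.5],[0,0,0.06,0,0,0,-0.5],[0,0,0.09,0,0,0,-0.5],[0,0,0.11,0,0,0,-0.5],[0,0,0.13,0,0,0,-0.5],[0,0,0.15,0,0,0,-0.5],[0,0,0.17,0,0,0,-0.5],[0,0,0.18,0,0,0,-0.5],[0,0,0.18,0,0,0,-0.5],[0,0,0.18,0,0,0,-0.5]]' 110
python3 look.py w9 cover housing
```

```text
clock: 17.55
position: [0.5089, 0.0076, 0.0616]
ee_rot: [0.995, 0.099, 0.0, 0.0]
ft_force: [-10.0, -0.9, 19.7]
grip_width: 0.637
grasp_force: 119.3
cam [0.5763 0.0209 0.1907] [-0.2662 -0.0546 -0.9624]
cover 0.97 [241. 139. 396. 337.] 26796 [[0.488, -0.017, 0.064], [0.565, 0.04, 0.084]] top [0.5287 0.0111 0.0827] ((523.6742553710938, 10.178535461425781), (79.80754852294922, 56.306610107421875), 11.38883113861084)
housing 0.71 [263. 137. 374. 143.] 401 [[0.557, -0.007, 0.027], [0.568, 0.044, 0.043]] top [0.563  0.0162 0.0408] ((562.49072265625, 18.555255889892578), (0.5032651424407959, 53.84967041015625), 11.243919372558594)
```

```bash
python3 -m pendant '[[0,0,0.01,0,0,0,-0.5],[0,0,0.02,0,0,0,-0.5],[0,0,0.02,0,0,0,-0.5],[0,0,0.02,0,0,0,-0.5],[0,0,0.02,0,0,0,-0.5],[0,0,0.02,0,0,0,-0.5],[0,0,0.02,0,0,0,-0.5],[0,0,0.02,0,0,0,-0.5],[0,0,0.02,0,0,0,-0.5],[0,0,0.02,0,0,0,-0.5]]' 120
python3 look.py w10 cover housing; python3 - <<'E'
from h import *
pic,dep=manip.camera('side'); save('s10',pic)
cv2.imwrite('pics/v10.png',cv2.resize(pic[140:260,200:340,::-1],(700,600),interpolation=cv2.INTER_CUBIC))
E
```

```text
clock: 18.95
position: [0.5089, 0.0075, 0.0615]
ee_rot: [0.995, 0.099, -0.0, 0.001]
ft_force: [-16.3, -1.7, 33.6]
grip_width: 0.645
grasp_force: 123.0
cam [0.5763 0.0209 0.1907] [-0.2663 -0.055  -0.9623]
cover 0.82 [239. 138. 397. 339.] 27156 [[0.488, -0.018, 0.061], [0.565, 0.04, 0.084]] top [0.5286 0.0111 0.0827] ((523.0745849609375, 10.002479553222656), (80.87255859375, 56.35444641113281), 11.247087478637695)
cover 0.68 [261. 139. 376. 142.] 419 [[0.557, -0.007, 0.027], [0.568, 0.044, 0.043]] top [0.5623 0.0193 0.0413] ((562.5109252929688, 18.394895553588867), (0.49168485403060913, 53.473140716552734), 11.238035202026367)
housing 0.68 [262. 137. 374. 143.] 511 [[0.558, -0.007, 0.027], [0.568, 0.044, 0.047]] top [0.5618 0.0216 0.0426] ((562.4586791992188, 18.65772819519043), (0.49168485403060913, 52.937198638916016), 11.238035202026367)
```

View pics/v10.png

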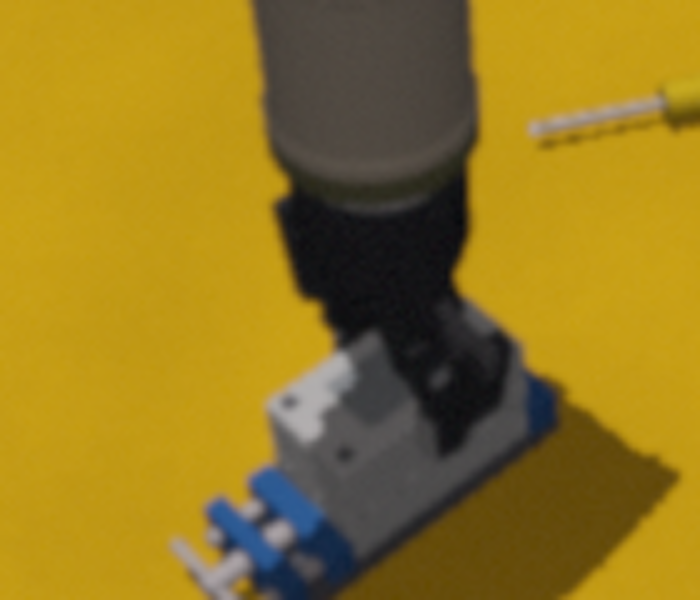

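```bash
python3 -c "
from workcell import manip
print(manip.hand_in())"
```

```text
the job is handed in; nothing more can be done
None
```

The green board sits fully home in the slot and was released, and the cover is on both dowels and held pressed shut at about 34 N, with the halves meeting; handed in at about 19 s, result not reported back.

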